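Reagents in order of height on the bench strip

ROBOT

A 6-joint arm with a two-finger parallel gripper is mounted at the origin on a cart in front of the work surface, level with it; the furniture and walls round the work are solid. World frame = base frame: x ahead of the robot, y to its left, z up, the work surface at z = 0. Lengths are in m, angles in rad, forces in N, time in s.
With the tool pointing down it reaches from about 0.275 to 0.725 m from the base axis. Payload 15.9 kg.
Tool frame: the origin (TCP) lies between the finger pads; the fingertips stand 17 mm ahead of it and the grasp point (between the pads) lies 2 mm behind it; z points along the fingers, y is the line along which they close (so a half turn about z gives the same grasp; the last joint's range is limited). The gripper opens to 85 mm and grips with 20 to 120 N. Pads are 22 mm wide; open, the fingers measure 114 mm over their backs; the gripper's body (76 mm by 85 mm) begins 54 mm behind the grasp point. The pads swing forward as they close: fully open they stand 13 mm farther back than shut.
Start: joints at [-1.2, 0.213, -0.034, 1.323, 0, 1.571], TCP at [0.181, -0.466, 0.248] pointing down, gripper open.
Joint ranges: [-2.98, 2.98], [-0.74, 1.72], [-1.14, 1.35], [-2.1, 2.04], [-1.57, 1.44], [-3.14, 3.14]. Speed limits (rad/s): [1.89, 1.89, 2.39, 2.57, 3.14, 3.14].

INTERFACE

Orientations are given as a 3x3 rotation matrix whose columns are the frame's x, y, z axes.
In Python, from cell import arm, viewer gives the robot as it stands. The module is installed in compiled form; this text tells all that it offers.
- The arm moves only by the tool step_arm, never from a script. Its argument "deltas" is text: rows parted by semicolons, each of 7 numbers parted by spaces: the closure, from 0 (fully open) to 1 (shut), then the shift along the tool's x, y, z in cm, then the turn, a rotation vector about the tool's x, y, z in degrees. A call has 1 to 8 rows; each row is the pose to reach, as a shift and turn from the pose commanded when the call began, along the tool's axes at that moment; what a row does not reach only later rows make up. A row lasts 1/12 s, in which the tool goes at most 41.7 mm and 7.16 degrees, less where a joint would pass 70% of its speed; a pose out of reach is approached as far as the arm can. A call with a gripper value outside its range is refused whole. The fingers move at their own pace and stop on an object; the grip force is fixed at half the most. Time passes only in rows, so rows that repeat a pose let the fingers close. It gives the time, the measured TCP pose, the force, the opening and the grip force at its end, in the units of the state.
- arm.observe(): the state, without advancing time (a new reading comes with each control period).
- viewer.get_image(name): name is "scene" or "side" or "wrist"; returns a dict with "pixels" (420x560x3 uint8, red, green, blue), "fovy" (degrees; the focal length in pixels is half the picture's height over the tangent of half this angle, whatever the lens; pixels are square), "cx", "cy" (the principal point, pixels), "rvec" (rotation vector, rad) and "tvec" (3), from world to camera coordinates, as OpenCV has them; the wrist camera has in their place "hand_eye" (4x4, takes a point from camera to tool coordinates, whose origin is the TCP and whose axes are the flange's). Camera axes: x right, y down, z forward; pixel columns grow to the right and rows downward; lengths in m; the calibration is good to about 2 mm. A picture is of the moment at which its call begins: read the wrist's pose just before it. There is no depth.
- arm.hand_in(): hands the job in; it is judged then, once.
The state is a dict: "time": time; "joints": joint angles; "dq": joint speeds; "joint_torque": joint torques, N m; "ee_pos": TCP position; "orientation": TCP orientation; "contact_force": force on the tool from outside, world axes, zero at the start; "moment": the same for the moment, N m; "finger_gap": finger opening in m; "grasp_force": force on a finger pad.
Only numpy, scipy, OpenCV 4.12 (cv2) and the standard library are available. Lean on these libraries where they do the work, as an engineer would, in place of code of your own. Each camera call takes 0.05 s, during which the arm holds its last target. There are 200 camera calls.

TASK

Put the four reagent containers that stand in front of the bench strip onto it in order of height, one standing upright in the middle of each rubber pad: the tallest on the pad next to the knobbed post, then down to the shortest on the pad at the far end. Do not knock any of them over, and let go of them all.

Things in the scene. Friction and masses are not known exactly. Their poses are not given: they have to be found in the camera images.
- tall_bottle_mid (a point): middle (69 mm above its foot) of the tall brown glass reagent bottle with a brown screw cap, 138 mm high, body 53 mm across and about 95 mm high with a narrower neck and cap above; grip the body, best 75 to 80 mm above its foot. It stands upright on the table, z up, about 0.21 kg
- round_bottle_mid (a point): middle (53 mm above its foot) of the brown round-shouldered reagent bottle with a clear glass stopper, 106 mm high to the top of the stopper, body 45 mm across; the body narrows to the neck from about 45 mm up, so grip the body about 36 to 40 mm above its foot. It stands upright on the table, about 0.11 kg
- dropper_mid (a point): middle (47.5 mm above its foot) of the white plastic dropper bottle with a green pointed tip, 95 mm high, straight body 31 mm across and about 42 mm high; grip the body 30 to 35 mm above its foot. It is the one out in front of the strip with the other containers (a similar one at the back of the table, beside the glass reactor, belongs to the room and stays there). It stands upright on the table, about 0.035 kg
- vial_mid (a point): middle (23 mm above its foot) of the small clear sample vial with a black screw cap, 46 mm high, 23 mm across; grip it round the middle. It is the one in front of the strip (others at the far back of the table stay there). It stands upright on the table, about 0.022 kg
- pad_a_top (a point): end one of four identical round black rubber pads (64 mm across, a thin grey ring round the middle) in a straight row, 85 mm apart in the order a, b, c, d, on the flat grey strip (84 x 450 x 6 mm) fixed to the table. The point is the middle of the pad's top face, 8 mm above the table. The pads do not move
- pad_b_top (a point): second, next to pad a, of four identical round black rubber pads (64 mm across, a thin grey ring round the middle) in a straight row, 85 mm apart in the order a, b, c, d, on the flat grey strip (84 x 450 x 6 mm) fixed to the table. The point is the middle of the pad's top face, 8 mm above the table. The pads do not move
- pad_c_top (a point): third, next to pad d, of four identical round black rubber pads (64 mm across, a thin grey ring round the middle) in a straight row, 85 mm apart in the order a, b, c, d, on the flat grey strip (84 x 450 x 6 mm) fixed to the table. The point is the middle of the pad's top face, 8 mm above the table. The pads do not move
- pad_d_top (a point): other end one of four identical round black rubber pads (64 mm across, a thin grey ring round the middle) in a straight row, 85 mm apart in the order a, b, c, d, on the flat grey strip (84 x 450 x 6 mm) fixed to the table. The point is the middle of the pad's top face, 8 mm above the table. The pads do not move
- post_top (a point): top of the dark steel post with a round knob (28 mm wide, 76 mm above the table) that stands at one end of the strip, in line with the pads and 77.5 mm beyond the nearest pad, which is pad a or pad d. At the other end there is only a flat low disc. The post does not move
There are look-alikes about, which are no part of the job. Leave any red look-alike of the part that bears vial_mid alone.

How it is judged:
By the outcome, as a careful person would: the job done as asked, in the order asked, and still so for the second after the job is handed in, with the robot touching nothing.
It also fails if it takes over 120 s, if anything falls off the work surface, if the arm or the gripper's body presses on something with over 40 N, if the wrist force passes 120 N, or if a joint passes its speed limit or range.

## Working session

There is one attempt and no reset: what is moved stays moved. The work goes in short steps, Python scripts to look and compute and a tool call to move; the robot and the scene stay as the last step left them, time stands still between calls to the robot, and variables do not carry over. Pictures are saved under pics/ and viewed, at most 17 in all, crops included, and the job is handed in when it is done.

Besides the shell and the picture viewer there is one more tool, called after "Call:" by a JSON object that holds its "op" and its "data". step_arm: Moves the arm, as the interface text tells. Its arguments: {"type":"object","properties":{"deltas":{"type":"string"}},"required":["deltas"]}

```bash
mkdir -p pics; cat > h.py <<'E'
import numpy as np, cv2
from cell import arm, viewer
def shot(name,fn=None):
    s=arm.observe(); im=viewer.get_image(name)
    if fn: cv2.imwrite('pics/'+fn,im['pixels'][:,:,::-1])
    return s,im
def cam(s,im):
    f=im['pixels'].shape[0]/2/np.tan(np.radians(im['fovy'])/2)
    if 'hand_eye' in im:
        T=np.eye(4);T[:3,:3]=np.array(s['orientation']).reshape(3,3);T[:3,3]=s['ee_pos'];T=T@np.array(im['hand_eye'])
        return f,T[:3,:3],T[:3,3]
    R=cv2.Rodrigues(np.array(im['rvec'],float))[0].T
    return f,R,-R@np.array(im['tvec'],float).ravel()
def ray(s,im,u,v,z):
    f,R,c=cam(s,im); d=R@np.array([(u-im['cx'])/f,(v-im['cy'])/f,1])
    return c+d*(z-c[2])/d[2]
def proj(s,im,p):
    f,R,c=cam(s,im); q=R.T@(np.array(p)-c); return f*q[0]/q[2]+im['cx'],f*q[1]/q[2]+im['cy']
E
python3 - <<'E'
from h import *
for n in ['scene','side','wrist']:
    s,im=shot(n,n+'1.png'); f,R,c=cam(s,im); print(n,f,c.round(3),R[:,2].round(2))
print(s['orientation'],s['ee_pos'],s['finger_gap'])
E
```

```text
scene 508.33232791483414 [0.064 0.934 0.811] [ 0.35 -0.72 -0.6 ]
side 467.1101767146694 [ 0.437 -0.76   0.69 ] [ 0.07  0.79 -0.6 ]
wrist 345.7449043494031 [ 0.248 -0.441  0.374] [-0.26 -0.1  -0.96]
[[ 9.32035032e-01  3.62368013e-01 -3.48983841e-04]
 [ 3.62368181e-01 -9.32034561e-01  9.37500740e-04]
 [ 1.44552794e-05 -1.00024417e-03 -9.99999500e-01]] [ 0.18107361 -0.46574601  0.24787086] 0.08521695565298566
```

View pics/scene1.png

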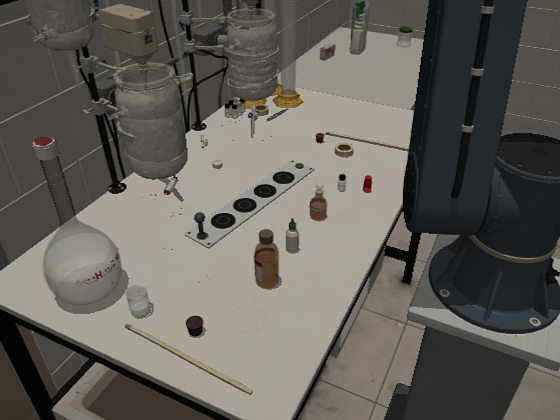

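View pics/side1.png

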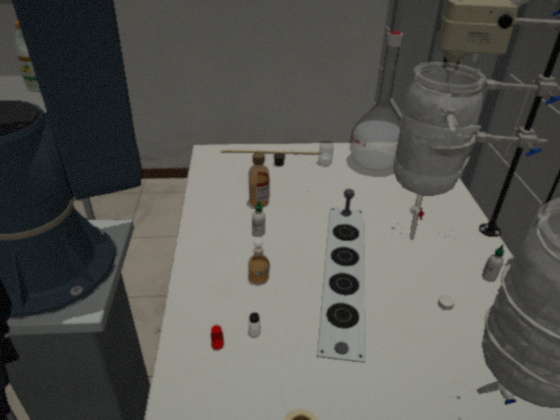

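The scene picture shows the post at (200,218), pads at (223,220), (244,205), (265,191) and (286,178). The containers are tall (266,260), dropper (292,236), round (318,203) and vial (342,183). 
Vial candidates: the clear one with a black cap, scene (342,183) / side (254,324), fits. The red one, scene (367,184) / side (217,337), is the look-alike. The dropper at side (494,263) is the room one by the reactor.

```bash
python3 - <<'E'
from h import *
S={n:shot(n) for n in ['scene','side']}
def pads(n,box):
    s,im=S[n]; g=cv2.cvtColor(im['pixels'],cv2.COLOR_RGB2GRAY); x0,y0,x1,y1=box
    m=np.zeros_like(g); m[y0:y1,x0:x1]=(g[y0:y1,x0:x1]<70)*255
    m=cv2.morphologyEx(m,cv2.MORPH_CLOSE,np.ones((3,3)))
    for c in cv2.findContours(m,cv2.RETR_EXTERNAL,cv2.CHAIN_APPROX_NONE)[0]:
        if cv2.contourArea(c)>80:
            (u,v),ax,_=cv2.fitEllipse(c); print(n,round(u),round(v),np.round(ax),ray(s,im,u,v,.008).round(4))
pads('scene',(185,160,315,245)); pads('side',(318,215,368,355))
pts={'tall':((266,234),(259,156),.136),'drop':((292.5,220),(258.5,205),.094),'round':((319.5,187),(259,245),.104),'vial':((342,176),(254.5,316),.046),'post':((200,215),(348.5,191),.068)}
for k,(a,b,z) in pts.items(): print(k,[ray(*S[n],*p,z).round(3) for n,p in zip(S,(a,b))])
a=S['side'][1]['pixels'][130:360,180:390,::-1]; cv2.imwrite('pics/c1.png',cv2.resize(a,None,fx=2.6,fy=2.6,interpolation=cv2.INTER_CUBIC))
E
```

```text
scene 266 238 [13. 14.] [0.5219 0.0924 0.008 ]
scene 223 220 [15. 23.] [0.6533 0.0788 0.008 ]
scene 200 226 [11. 27.] [0.6927 0.1225 0.008 ]
scene 244 205 [13. 23.] [ 0.637  -0.0045  0.008 ]
scene 265 191 [12. 21.] [ 0.6195 -0.0872  0.008 ]
scene 283 177 [11. 21.] [ 0.6029 -0.1704  0.008 ]
side 341 348 [10. 12.] [ 0.5894 -0.2484  0.008 ]
side 342 315 [24. 32.] [ 0.6044 -0.174   0.008 ]
side 344 284 [20. 29.] [ 0.621  -0.0909  0.008 ]
side 345 256 [17. 27.] [ 0.6375 -0.0077  0.008 ]
side 345 232 [15. 25.] [0.654  0.0753 0.008 ]
tall [array([0.454, 0.215, 0.136]), array([0.457, 0.212, 0.136])]
drop [array([0.447, 0.098, 0.094]), array([0.452, 0.071, 0.094])]
round [array([ 0.439, -0.039,  0.104]), array([ 0.45 , -0.075,  0.104])]
vial [array([ 0.435, -0.197,  0.046]), array([ 0.438, -0.201,  0.046])]
post [array([0.669, 0.149, 0.068]), array([0.67 , 0.157, 0.068])]
```

View pics/c1.png

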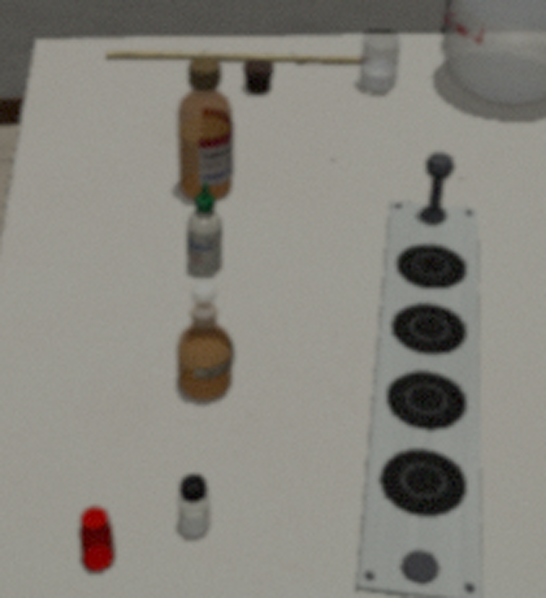

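Crop confirms the identification: black-capped clear vial at crop (193,507), the red one at (96,540). A vertical grasp would hit the bottle tops with the gripper body, so I grip bottles with the tool tilted about 60° from vertical and the vial straight down.

```bash
cat >> h.py <<'E'
from scipy.spatial.transform import Rotation as Ro
def want(psi,th):
    p,t=np.radians([psi,th]); h=np.array([np.cos(p),np.sin(p),0]); u=np.array([0,0,1.])
    x=h*np.cos(t)+u*np.sin(t); z=h*np.sin(t)-u*np.cos(t); return np.c_[x,np.cross(z,x),z]
def go(pos,psi,th,R0=None,p0=None):
    "print delta from given (default measured) pose to TCP pos, heading psi, tilt th; returns pose"
    s=arm.observe(); R=np.array(s['orientation']).reshape(3,3) if R0 is None else R0; p=np.array(s['ee_pos']) if p0 is None else p0
    W=want(psi,th); d=R.T@(np.array(pos)-p)*100; r=np.degrees(Ro.from_matrix(R.T@W).as_rotvec())
    print(d.round(2),r.round(1),'rows',max(np.linalg.norm(d)/4.17,np.linalg.norm(r)/7.16).round(1)); return W,np.array(pos)
E
python3 - <<'E'
from h import *
a=go([.38,-.12,.26],0,0); b=go([.31,.15,.22],20,30,*a); go([.31,.15,.17],20,60,*b)
S={n:shot(n) for n in ['scene','side']}
print('round foot',ray(*S['side'],258,284,0),'drop foot',ray(*S['side'],258,236,0),'red',ray(*S['side'],217,347,0),'tall foot',ray(*S['side'],259,206,0))
E
```

```text
[ 31.07 -25.03  -1.18] [-0.   0.  21.2] rows 9.6
[ -7. -27.   4.] [  5.2  29.7 -19.5] rows 6.8
[-2.5   0.    4.33] [-0. 30.  0.] rows 4.2
round foot [ 0.44646758 -0.07591187  0.        ] drop foot [0.45035321 0.0793218  0.        ] red [ 0.36958814 -0.22914869  0.        ] tall foot [0.45585163 0.19830661 0.        ]
```

Call:
{"op": "step_arm", "data": {"deltas": "0 31 -25 -1.2 0 0 21.2;0 31 -25 -1.2 0 0 21.2;0 31 -25 -1.2 0 0 21.2;0 31 -25 -1.2 0 0 21.2;0 31 -25 -1.2 0 0 21.2;0 31 -25 -1.2 0 0 21.2;0 31 -25 -1.2 0 0 21.2;0 31 -25 -1.2 0 0 21.2"}}

```text
time: 1.02
ee_pos: [0.3425, -0.1842, 0.2583]
orientation: [[1.0, 0.0, 0.001], [0.0, -1.0, -0.0], [0.001, 0.0, -1.0]]
contact_force: [1.7, -0.6, 0.4]
finger_gap: 0.0857
grasp_force: 0.0
```

```bash
python3 - <<'E'
from h import *
b=go([.31,.15,.22],20,30); go([.31,.15,.17],20,60,*b)
E
```

```text
[ -3.24 -33.42   3.82] [  5.3  29.7 -19.5] rows 8.1
[-2.5   0.    4.33] [-0. 30.  0.] rows 4.2
```

Call:
{"op": "step_arm", "data": {"deltas": "0 0 -17 3 2.6 15 -10;0 0 -17 3 2.6 15 -10;0 0 -17 3 2.6 15 -10;0 -3.2 -33.4 3.8 5.3 29.7 -19.5;0 -3.2 -33.4 3.8 5.3 29.7 -19.5;0 -3.2 -33.4 3.8 5.3 29.7 -19.5;0 -3.2 -33.4 3.8 5.3 29.7 -19.5;0 -3.2 -33.4 3.8 5.3 29.7 -19.5"}}

```text
time: 1.68
ee_pos: [0.3198, 0.0854, 0.2245]
orientation: [[0.817, 0.34, 0.466], [0.295, -0.94, 0.169], [0.496, -0.0, -0.868]]
contact_force: [0.9, -0.1, 0.7]
finger_gap: 0.0853
grasp_force: 0.0
```

```bash
python3 - <<'E'
from h import *
go([.31,.15,.17],20,60)
E
```

```text
[-1.6  -6.41  5.36] [ 0.1 30.3 -0.1] rows 4.2
```

Call:
{"op": "step_arm", "data": {"deltas": "0 -1.6 -6.4 5.4 0 30.3 0;0 -1.6 -6.4 5.4 0 30.3 0;0 -1.6 -6.4 5.4 0 30.3 0;0 -1.6 -6.4 5.4 0 30.3 0;0 -1.6 -6.4 5.4 0 30.3 0;0 -1.6 -6.4 5.4 0 30.3 0;0 -1.6 -6.4 5.4 0 30.3 0;0 -1.6 -6.4 5.4 0 30.3 0"}}

```text
time: 2.35
ee_pos: [0.3988, 0.15, 0.2727]
orientation: [[0.513, 0.352, 0.783], [0.196, -0.936, 0.292], [0.836, 0.003, -0.549]]
contact_force: [0.2, -0.3, 0.6]
finger_gap: 0.0858
grasp_force: 0.0
```

```bash
python3 - <<'E'
from h import *
s,im=shot('wrist','w1.png'); print(s['joints'],s['ee_pos'])
for p in [(.456,.215,0),(.456,.215,.138),(.45,.09,0),(.447,-.055,0)]: print(p,proj(s,im,p))
E
```

```text
[ 0.36301311 -0.74426889 -1.13366471  0.19136417 -0.00474395  3.1406105 ] [0.39880984 0.14997135 0.27269785]
(0.456, 0.215, 0) (np.float64(242.0341661981073), np.float64(340.0374827512222))
(0.456, 0.215, 0.138) (np.float64(229.40674578187645), np.float64(281.7542005265612))
(0.45, 0.09, 0) (np.float64(347.36502523034073), np.float64(387.41361741079857))
(0.447, -0.055, 0) (np.float64(495.0423768804901), np.float64(449.1660440253292))
```

View pics/w1.png

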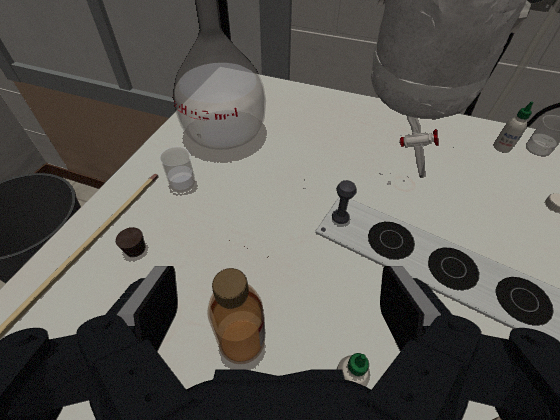

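The wrist picture shows the tall bottle at (238,320), the dropper at (356,365), the post at (342,200) and the pads. Here q2 and q3 are at their limits, so a radial 60° tilt isn't reachable this close in. I'll do the vial first with the tool vertical, and fit a simple arm model from the joint readings to find which tilts are reachable.

```bash
python3 - <<'E'
from h import *
a=go([.42,.0,.25],24,10); go([.435,-.2,.20],24,0,*a)
E
```

```text
[-3.74 14.77 -1.48] [  2.1 -46.7  -2.8] rows 6.5
[-7.53 18.88  3.75] [  0. -10.   0.] rows 5.0
```

Call:
{"op": "step_arm", "data": {"deltas": "0 -3.7 14.8 -1.5 2.1 -46.7 -2.8;0 -3.7 14.8 -1.5 2.1 -46.7 -2.8;0 -3.7 14.8 -1.5 2.1 -46.7 -2.8;0 -3.7 14.8 -1.5 2.1 -46.7 -2.8;0 -3.7 14.8 -1.5 2.1 -46.7 -2.8;0 -3.7 14.8 -1.5 2.1 -46.7 -2.8;0 -3.7 14.8 -1.5 2.1 -46.7 -2.8;0 -3.7 14.8 -1.5 2.1 -46.7 -2.8"}}

```text
time: 3.07
ee_pos: [0.4187, -0.0021, 0.2493]
orientation: [[0.902, 0.404, 0.149], [0.399, -0.915, 0.066], [0.163, -0.001, -0.987]]
contact_force: [1.3, -0.3, 0.6]
finger_gap: 0.0859
grasp_force: 0.0
```

```bash
python3 - <<'E'
from h import *
s=arm.observe(); print(list(np.round(s['joints'],4)),list(np.round(s['ee_pos'],4)),np.array(s['orientation']).round(3).tolist())
go([.435,-.2,.20],24,0)
E
```

```text
[np.float64(-0.0585), np.float64(-0.085), np.float64(-0.3668), np.float64(1.1435), np.float64(0.075), np.float64(2.6724)] [np.float64(0.4187), np.float64(-0.0021), np.float64(0.2493)] [[0.902, 0.404, 0.149], [0.399, -0.915, 0.066], [0.163, -0.001, -0.987]]
[-7.22 18.76  3.79] [-0.  -9.4 -0.2] rows 4.9
```

Call:
{"op": "step_arm", "data": {"deltas": "0 -7.2 18.8 3.8 0 -9.4 -0.2;0 -7.2 18.8 3.8 0 -9.4 -0.2;0 -7.2 18.8 3.8 0 -9.4 -0.2;0 -7.2 18.8 3.8 0 -9.4 -0.2;0 -7.2 18.8 3.8 0 -9.4 -0.2;0 -7.2 18.8 3.8 0 -9.4 -0.2;0 -7.2 18.8 3.8 0 -9.4 -0.2;0 -7.2 18.8 3.8 0 -9.4 -0.2"}}

```text
time: 3.73
ee_pos: [0.4362, -0.198, 0.1989]
orientation: [[0.912, 0.41, 0.004], [0.41, -0.912, 0.004], [0.005, -0.002, -1.0]]
contact_force: [0.9, -0.0, 0.1]
finger_gap: 0.0852
grasp_force: 0.0
```

```bash
python3 - <<'E'
from h import *
s,im=shot('wrist','w2.png'); print(list(np.round(s['joints'],4)),list(np.round(s['ee_pos'],4)))
for p in [(.436,-.2,0),(.436,-.2,.046),(.37,-.229,0)]: print(p,np.round(proj(s,im,p)))
E
```

```text
[np.float64(-0.4294), np.float64(0.1829), np.float64(-0.1971), np.float64(1.1885), np.float64(0.0052), np.float64(2.2902)] [np.float64(0.4362), np.float64(-0.198), np.float64(0.1989)]
(0.436, -0.2, 0) [280. 186.]
(0.436, -0.2, 0.046) [280. 198.]
(0.37, -0.229, 0) [280. 256.]
```

View pics/w2.png

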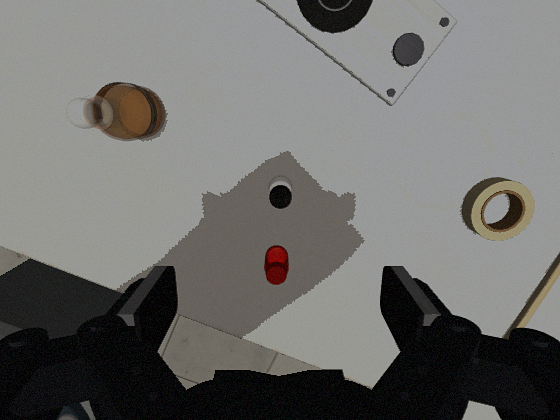

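The wrist picture shows the vial cap at about (281,196) on the gripper midline, the red look-alike at (277,264) behind it, and the round bottle at (135,110).

```bash
cat > kin.py <<'E'
import numpy as np
from scipy.optimize import least_squares
from scipy.spatial.transform import Rotation as Ro
D=[([-1.2,.213,-.034,1.323,0,1.571],[.181,-.466,.248]),([.36301,-.74427,-1.13366,.19136,-.00474,3.14061],[.39881,.14997,.2727]),
([-.0585,-.085,-.3668,1.1435,.075,2.6724],[.4187,-.0021,.2493]),([-.4294,.1829,-.1971,1.1885,.0052,2.2902],[.4362,-.198,.1989])]
rx,ry,rz=[(lambda a,k=k: Ro.from_euler(k,a).as_matrix()) for k in 'xyz']
S5=-1
def fk(q,P):
    z0,a2,a3,L,e=P
    R=rz(q[0]); p=np.array([0,0,z0]); R=R@ry(q[1]); p=p+R@[0,0,a2]; R=R@ry(-q[2]); p=p+R@[a3,0,e]
    R=R@ry(q[3])@rz(S5*q[4]); p=p+R@[L,0,0]
    R=R@rx(q[5])@R6; return p,R
R6=np.array([[0,0,1],[0,-1,0],[1,0,0]])@np.eye(3)
P=least_squares(lambda P:np.ravel([fk(q,P)[0]-p for q,p in D]),[.2,.4,.36,.3,0]).x
LIM=np.array([[-2.98,2.98],[-.74,1.72],[-1.14,1.35],[-2.1,2.04],[-1.57,1.44],[-3.14,3.14]])
def ik(pos,W,q0=(0,0,0,1.2,0,1.57)):
    f=lambda q:np.r_[fk(q,P)[0]-pos,(Ro.from_matrix(fk(q,P)[1].T@W).as_rotvec())*.2]
    best=None
    for q6 in (q0[5],0,3,-1.5):
        r=least_squares(f,np.clip(np.r_[q0[:5],q6],LIM[:,0]+.01,LIM[:,1]-.01),bounds=LIM.T)
        if best is None or r.cost<best.cost: best=r
    return best.x,np.sqrt(2*best.cost)
E
python3 - <<'E'
from kin import *; import kin
from h import *
print(P, [np.linalg.norm(fk(q,P)[0]-p).round(4) for q,p in D])
O=np.array([[.902,.404,.149],[.399,-.915,.066],[.163,-.001,-.987]]); R=fk(D[2][0],P)[1]
print(R.round(3).tolist()); s=arm.observe(); print(fk(s['joints'],P)[1].round(3).tolist(),np.array(s['orientation']).round(3).tolist())
s,im=shot('wrist'); g=im['pixels'].astype(int).max(2)[170:215,255:310]; m=cv2.moments(((g<30)*255).astype(np.uint8),True); u,v=m['m10']/m['m00']+255,m['m01']/m['m00']+170
print('cap',u,v,m['m00'],ray(s,im,u,v,.045)); p=ray(s,im,u,v,.045); go([p[0],p[1],.03],24,0); print('round foot',ray(s,im,145,112,0))
E
```

```text
[0.24691127 0.40336853 0.40339253 0.35847484 0.07204449] [np.float64(0.0081), np.float64(0.0127), np.float64(0.0498), np.float64(0.006)]
[[-0.912, -0.385, 0.14], [-0.398, 0.913, -0.083], [-0.096, -0.132, -0.987]]
[[-0.912, -0.411, 0.001], [-0.411, 0.912, -0.006], [0.002, -0.006, -1.0]] [[0.912, 0.411, 0.005], [0.411, -0.912, 0.003], [0.006, -0.001, -1.0]]
cap 280.0969387755102 196.9719387755102 392.0 [ 0.43704777 -0.19902377  0.045     ]
[-0.14  0.17 16.94] [-0.  -0.4  0.3] rows 4.1
round foot [ 0.44877321 -0.05931286  0.        ]
```

Call:
{"op": "step_arm", "data": {"deltas": "0 -0.1 0.15 9 0 -0.4 0.3;0 -0.1 0.15 13 0 -0.4 0.3;0 -0.1 0.15 15 0 -0.4 0.3;0 -0.1 0.15 17.4 0 -0.4 0.3;0 -0.1 0.15 17.4 0 -0.4 0.3;0 -0.1 0.15 17.4 0 -0.4 0.3;0 -0.1 0.15 17.4 0 -0.4 0.3;0.5 -0.1 0.15 17.4 0 -0.4 0.3"}}

```text
time: 4.5
ee_pos: [0.4393, -0.2001, 0.0276]
orientation: [[0.914, 0.406, 0.003], [0.406, -0.914, -0.002], [0.002, 0.002, -1.0]]
contact_force: [0.2, -0.2, 0.6]
finger_gap: 0.0756
grasp_force: 0.0
```

Call:
{"op": "step_arm", "data": {"deltas": "1 0 0 0 0 0 0;1 0 0 0 0 0 0;1 0 0 0 0 0 0;1 0 0 0 0 0 0;1 0 0 0 0 0 0;1 0 0 0 0 0 0;1 0 0 0 0 0 0;1 0 0 0 0 0 0"}}

```text
time: 5.17
ee_pos: [0.4379, -0.1999, 0.0258]
orientation: [[0.914, 0.405, 0.0], [0.405, -0.914, -0.0], [0.0, 0.001, -1.0]]
contact_force: [-3.2, 1.2, 13.1]
finger_gap: 0.0207
grasp_force: 58.2
```

```bash
sed -i 's/^S5=-1/S5=1/; s/@np.eye(3)/@np.diag([-1.,-1,1])/' kin.py; cat >> kin.py <<'E'
if __name__=='__main__':
    print(P,[np.linalg.norm(fk(q,P)[0]-p).round(4) for q,p in D]); print(fk(D[2][0],P)[1].round(3).tolist())
    from h import want
    ob={'round':(.449,-.055,.038),'drop':(.45,.092,.032),'tall':(.456,.215,.077)}; pd={'round':(.637,-.006,.046),'drop':(.62,-.089,.041),'tall':(.654,.077,.086)}
    for k in ob:
        for nm,p in (('pick',ob[k]),('pad',pd[k])):
            for th in (45,50,55,60):
                print(k,nm,th,[(ps,round(float(ik(np.array(p),want(ps,th))[1]*1000,),1)) for ps in (0,20,30,45,60,75,90)])
E
python3 kin.py; python3 -c "
from h import *
s=arm.observe();print(s['finger_gap'],s['grasp_force'],s['ee_pos'])"
```

```text
[0.24247385 0.47032806 0.3943328  0.42337089 0.06897373] [np.float64(0.0016), np.float64(0.0025), np.float64(0.0094), np.float64(0.0011)]
[[0.902, 0.404, 0.149], [0.399, -0.915, 0.066], [0.163, -0.001, -0.987]]
round pick 45 [(0, 35.2), (20, 8.0), (30, 0.0), (45, 0.0), (60, 0.0), (75, 0.0), (90, 0.0)]
round pick 50 [(0, 50.0), (20, 16.0), (30, 0.0), (45, 0.0), (60, 0.0), (75, 0.0), (90, 0.0)]
round pick 55 [(0, 64.1), (20, 21.9), (30, 0.0), (45, 0.0), (60, 0.0), (75, 0.0), (90, 0.0)]
round pick 60 [(0, 76.3), (20, 25.2), (30, 0.0), (45, 0.0), (60, 0.0), (75, 0.0), (90, 0.0)]
round pad 45 [(0, 0.0), (20, 0.0), (30, 0.0), (45, 0.0), (60, 0.0), (75, 0.0), (90, 0.0)]
round pad 50 [(0, 0.0), (20, 0.0), (30, 0.0), (45, 0.0), (60, 0.0), (75, 0.0), (90, 0.0)]
round pad 55 [(0, 0.0), (20, 0.0), (30, 0.0), (45, 0.0), (60, 0.0), (75, 0.0), (90, 0.0)]
round pad 60 [(0, 0.0), (20, 0.0), (30, 0.0), (45, 0.0), (60, 0.0), (75, 0.0), (90, 0.0)]
drop pick 45 [(0, 30.1), (20, 33.0), (30, 21.1), (45, 0.0), (60, 0.0), (75, 0.0), (90, 0.0)]
drop pick 50 [(0, 43.5), (20, 47.4), (30, 32.0), (45, 0.1), (60, 
[... 672 characters left out ...]
 [(0, 0.0), (20, 24.1), (30, 24.4), (45, 7.1), (60, 0.0), (75, 0.0), (90, 0.0)]
tall pick 55 [(0, 6.1), (20, 39.3), (30, 39.7), (45, 17.8), (60, 0.0), (75, 0.0), (90, 0.0)]
tall pick 60 [(0, 13.0), (20, 54.1), (30, 54.6), (45, 26.6), (60, 0.0), (75, 0.0), (90, 0.0)]
tall pad 45 [(0, 0.0), (20, 0.0), (30, 0.0), (45, 0.0), (60, 0.0), (75, 0.0), (90, 0.0)]
tall pad 50 [(0, 0.0), (20, 0.0), (30, 0.0), (45, 0.0), (60, 0.0), (75, 0.0), (90, 0.0)]
tall pad 55 [(0, 0.0), (20, 0.0), (30, 0.0), (45, 0.0), (60, 0.0), (75, 0.0), (90, 0.0)]
tall pad 60 [(0, 0.0), (20, 0.0), (30, 0.0), (45, 0.0), (60, 0.0), (75, 0.0), (90, 0.0)]
0.020691532063207122 58.215394634753466 [ 0.43786429 -0.19988109  0.02582418]
```

Vial gripped (opening 21 mm). Lift and go over the end pad.

```bash
python3 - <<'E'
from h import *
a=go([.45,-.20,.12],24,0);go([.604,-.172,.12],-5,0,*a)
E
```

```text
[ 1.11  0.51 -9.42] [ 0.  -0.  -0.1] rows 2.3
[15.21  3.71  0.  ] [ 0.  0. 29.] rows 4.1
```

Call:
{"op": "step_arm", "data": {"deltas": "1 0 0 -3 0 0 0;1 0 0 -6 0 0 0;1 0 0 -9.5 0 0 0;1 0 0 -9.5 0 0 0;1 0 0 -9.5 0 0 0;1 0 0 -9.5 0 0 0"}}

```text
time: 5.67
ee_pos: [0.4374, -0.1996, 0.1198]
orientation: [[0.914, 0.405, -0.001], [0.405, -0.914, 0.0], [-0.001, -0.0, -1.0]]
contact_force: [0.3, -0.2, -1.1]
finger_gap: 0.0209
grasp_force: 59.1
```

```bash
python3 - <<'E'
from h import *
go([.604,-.172,.12],-5,0)
E
```

```text
[16.35  4.23 -0.04] [-0.   0.  28.9] rows 4.1
```

Call:
{"op": "step_arm", "data": {"deltas": "1 8 2 0 0 0 14;1 8 2 0 0 0 14;1 16.3 4.2 0 0 0 28.9;1 16.3 4.2 0 0 0 28.9;1 16.3 4.2 0 0 0 28.9;1 16.3 4.2 0 0 0 28.9;1 16.3 4.2 0 0 0 28.9;1 16.3 4.2 0 0 0 28.9"}}

```text
time: 6.33
ee_pos: [0.6021, -0.1721, 0.1193]
orientation: [[0.996, -0.086, -0.002], [-0.086, -0.996, 0.0], [-0.002, -0.0, -1.0]]
contact_force: [-0.4, -0.7, -0.0]
finger_gap: 0.0208
grasp_force: 59.1
```

```bash
python3 - <<'E'
from h import *
s,im=shot('wrist','w3.png'); print(s['ee_pos'])
for p in [(.604,-.172,.008),(.62,-.089,.008),(.589,-.25,.006)]: print(p,np.round(proj(s,im,p)))
print('foot expected',proj(s,im,s['ee_pos']+np.array([0,0,-.0258])))
E
```

```text
[ 0.6021147  -0.17213221  0.11926441]
(0.604, -0.172, 0.008) [277. 208.]
(0.62, -0.089, 0.008) [158. 196.]
(0.589, -0.25, 0.006) [386. 218.]
foot expected (np.float64(277.36568245469067), np.float64(262.24783020213124))
```

View pics/w3.png

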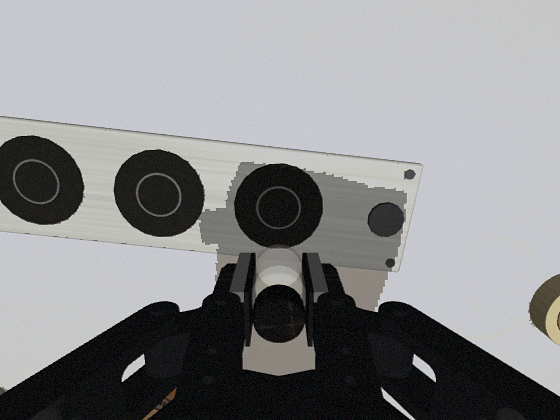

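The wrist picture shows the vial upright in the fingers over the end pad, whose ring is centred at (278,207), within 1 px of the prediction. The pad estimates are good, so I lower it.

Call:
{"op": "step_arm", "data": {"deltas": "1 0.2 0 4 0 0 0;1 0.2 0 7 0 0 0;1 0.2 0 8 0 0 0;1 0.2 0 8.3 0 0 0;1 0.2 0 8.5 0 0 0;1 0.2 0 8.5 0 0 0;1 0.2 0 8.5 0 0 0;1 0.2 0 8.5 0 0 0"}}

```text
time: 7.05
ee_pos: [0.6064, -0.1724, 0.0365]
orientation: [[0.996, -0.087, 0.001], [-0.087, -0.996, -0.001], [0.002, 0.001, -1.0]]
contact_force: [-0.1, 0.4, -0.1]
finger_gap: 0.0202
grasp_force: 59.1
```

Call:
{"op": "step_arm", "data": {"deltas": "0.5 0 0 0 0 0 0;0.5 0 0 0 0 0 0;0.5 0 0 0 0 0 0;0.5 0 0 0 0 0 0;0.5 0 0 0 0 0 0;0.5 0 0 -1 0 0 0;0.5 0 0 -3 0 0 0;0.5 0 0 -6 0 0 0"}}

```text
time: 7.72
ee_pos: [0.6041, -0.1717, 0.0941]
orientation: [[0.996, -0.087, -0.004], [-0.087, -0.996, 0.001], [-0.004, -0.001, -1.0]]
contact_force: [1.1, -0.6, -0.4]
finger_gap: 0.043
grasp_force: 0.0
```

Call:
{"op": "step_arm", "data": {"deltas": "0.5 0 0 -6 0 0 0;0.2 0 0 -10 0 0 0;0.2 0 0 -16 0 0 0;0.2 0 0 -16 0 0 0;0.2 0 0 -16 0 0 0;0.2 0 0 -16 0 0 0"}}

```text
time: 8.22
ee_pos: [0.6066, -0.1724, 0.2579]
orientation: [[0.996, -0.087, 0.004], [-0.087, -0.996, -0.001], [0.004, 0.001, -1.0]]
contact_force: [0.2, -0.1, -0.9]
finger_gap: 0.0684
grasp_force: 0.0
```

```bash
python3 - <<'E'
from h import *
s,im=shot('side','s2.png'); print(s['ee_pos'],s['finger_gap'])
a=im['pixels'][130:360,180:390,::-1]; cv2.imwrite('pics/c2.png',cv2.resize(a,None,fx=2.6,fy=2.6,interpolation=cv2.INTER_CUBIC))
a=go([.52,-.17,.20],60,20);b=go([.40,-.13,.20],75,55,*a)
E
```

```text
[ 0.60658105 -0.17240779  0.25794484] 0.06838829295836159
[-8.58  0.52  5.58] [ 11.4  17.8 -64.3] rows 9.4
[ -2.38 -12.39  -0.87] [  9.3  34.8 -12.1] rows 5.3
```

View pics/c2.png

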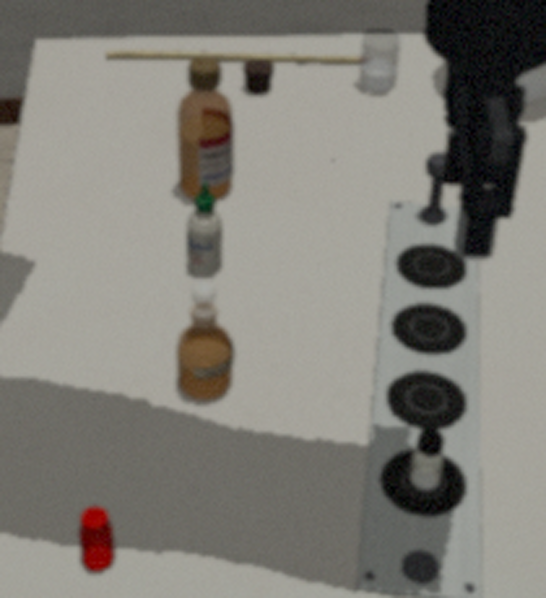

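The crop shows the vial upright and centred on the end pad (427,465). Next, the round bottle.

```bash
cat >> kin.py <<'E'
def chk(pos,psi,th,q0=None):
    from h import want,arm
    q,e=ik(np.array(pos),want(psi,th),arm.observe()['joints'] if q0 is None else q0); print('ik',q.round(2),'err',round(e*1000,1)); return q
E
python3 - <<'E'
from h import *; from kin import chk
a=go([.50,-.17,.26],40,20);q=chk([.50,-.17,.26],40,20);b=go([.418,-.18,.16],75,58,*a);q=chk([.418,-.18,.16],75,58,q);chk([.447,-.055,.04],75,58,q)
E
```

```text
[-10.57   0.7   -0.42] [  7.9  18.9 -44.5] rows 6.8
ik [-0.59  0.15 -0.14  1.17  0.34  1.87] err 0.0
[-9.93 -4.5   7.03] [ 22.4  36.8 -27.7] rows 7.2
ik [-1.02  0.66 -0.12  1.62  0.66  0.51] err 0.0
ik [-0.85  0.72 -0.43  1.15  0.78  0.67] err 0.0
```

Call:
{"op": "step_arm", "data": {"deltas": "0 -10.6 0.7 -0.4 7.9 18.9 -44.5;0 -10.6 0.7 -0.4 7.9 18.9 -44.5;0 -10.6 0.7 -0.4 7.9 18.9 -44.5;0 -10.6 0.7 -0.4 7.9 18.9 -44.5;0 -10.6 0.7 -0.4 7.9 18.9 -44.5;0 -10.6 0.7 -0.4 7.9 18.9 -44.5;0 -10.6 0.7 -0.4 7.9 18.9 -44.5;0 -10.6 0.7 -0.4 7.9 18.9 -44.5"}}

```text
time: 8.93
ee_pos: [0.4982, -0.1698, 0.2578]
orientation: [[0.717, 0.647, 0.26], [0.607, -0.762, 0.223], [0.343, -0.002, -0.939]]
contact_force: [0.8, -0.7, 0.0]
finger_gap: 0.0852
grasp_force: 0.0
```

```bash
python3 - <<'E'
from h import *
go([.418,-.18,.16],75,58)
E
```

```text
[-9.72 -4.39  6.88] [ 22.1  36.7 -27.5] rows 7.1
```

Call:
{"op": "step_arm", "data": {"deltas": "0 -9.7 -4.4 6.9 22.1 36.7 -27.5;0 -9.7 -4.4 6.9 22.1 36.7 -27.5;0 -9.7 -4.4 6.9 22.1 36.7 -27.5;0 -9.7 -4.4 6.9 22.1 36.7 -27.5;0 -9.7 -4.4 6.9 22.1 36.7 -27.5;0 -9.7 -4.4 6.9 22.1 36.7 -27.5;0 -9.7 -4.4 6.9 22.1 36.7 -27.5;0 -9.7 -4.4 6.9 22.1 36.7 -27.5"}}

```text
time: 9.6
ee_pos: [0.4182, -0.1793, 0.1585]
orientation: [[0.14, 0.965, 0.221], [0.504, -0.262, 0.823], [0.852, -0.004, -0.523]]
contact_force: [1.0, -1.4, -1.0]
finger_gap: 0.0856
grasp_force: 0.0
```

```bash
python3 - <<'E'
from h import *
s,im=shot('wrist','w4.png'); print(s['ee_pos'],s['joints'])
for p in [(.448,-.055,0),(.448,-.055,.105),(.45,.092,0),(.45,.092,.094),(.456,.215,.138)]: print(p,np.round(proj(s,im,p)))
go([.418,-.18,.16],75,58)
E
```

```text
[ 0.41822085 -0.1793489   0.15845216] [-0.87890001  0.68046353 -0.02620275  1.61901899  0.76885976  0.64103105]
(0.448, -0.055, 0) [275. 253.]
(0.448, -0.055, 0.105) [274. 175.]
(0.45, 0.092, 0) [247. 161.]
(0.45, 0.092, 0.094) [241.  93.]
(0.456, 0.215, 0.138) [223.   8.]
[ 0.12 -0.01 -0.17] [ 0.  -0.4 -0.4] rows 0.1
```

View pics/w4.png

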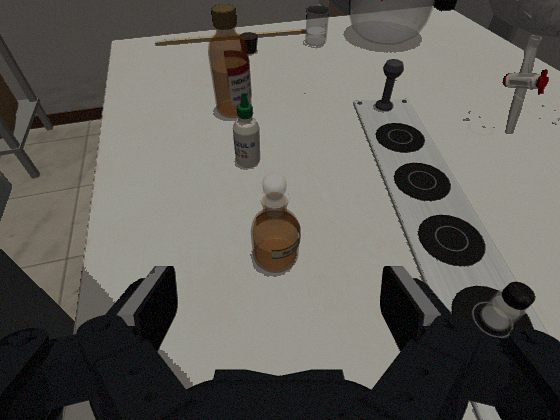

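The wrist picture shows the round bottle's axis at column 275, stopper top at (274,174) and foot edge at row 272, all as predicted. The dropper (246,167) and the tall cap (222,8) also match. I go in along the tool axis.

```bash
python3 - <<'E'
from h import *; from kin import chk
s,im=shot('wrist'); e=ray(s,im,276,272,0); f,R,c=cam(s,im); d=e-c; d[2]=0; d/=np.linalg.norm(d); print('foot',e+.0205*d)
e=ray(s,im,246.5,167.5,0);d=e-c; d[2]=0; d/=np.linalg.norm(d); print('drop foot',e+.0145*d)
z=want(75,58)[:,2]; C=np.array([.448,-.055,.038])+.002*z
a=go(C-.10*z,75,58); chk(C-.1*z,75,58); go(C,75,58,*a); chk(C,75,58)
E
```

```text
foot [ 0.4477177 -0.0564077  0.       ]
drop foot [0.44809341 0.09304317 0.        ]
[-3.48 -0.37  7.42] [ 0.1 -0.1 -0.5] rows 2.0
ik [-0.97  0.71 -0.26  1.41  0.7   0.56] err 0.0
[ 0. -0. 10.] [0. 0. 0.] rows 2.4
ik [-0.84  0.73 -0.43  1.14  0.79  0.68] err 0.0
```

Call:
{"op": "step_arm", "data": {"deltas": "0 -3.5 -0.4 7.4 0 0 -0.5;0 -3.5 -0.4 7.4 0 0 -0.5;0 -3.5 -0.4 7.4 0 0 -0.5;0 -3.5 -0.4 7.4 0 0 -0.5;0 -3.5 -0.4 10 0 0 -0.5;0 -3.5 -0.4 12.5 0 0 -0.5;0 -3.5 -0.4 15 0 0 -0.5;0 -3.5 -0.4 15 0 0 -0.5"}}

```text
time: 10.37
ee_pos: [0.444, -0.0717, 0.0518]
orientation: [[0.133, 0.966, 0.223], [0.516, -0.259, 0.817], [0.846, 0.006, -0.533]]
contact_force: [-0.3, 0.8, -0.1]
finger_gap: 0.0853
grasp_force: 0.0
```

```bash
python3 - <<'E'
from h import *
z=want(75,58)[:,2]; C=np.array([.448,-.0555,.038])+.002*z
go(C,75,58)
E
```

```text
[-0.27 -0.04  2.35] [0.2 0.2 0.3] rows 0.6
```

Call:
{"op": "step_arm", "data": {"deltas": "0 -0.2 0 1.2 0 0 0;0 -0.2 0 2.3 0 0 0;0 -0.2 0 2.3 0 0 0;0 -0.2 0 2.3 0 0 0;1 -0.2 0 2.3 0 0 0;1 -0.2 0 2.3 0 0 0;1 -0.2 0 2.3 0 0 0;1 -0.2 0 2.3 0 0 0"}}

```text
time: 11.03
ee_pos: [0.4492, -0.0568, 0.0383]
orientation: [[0.133, 0.965, 0.225], [0.515, -0.261, 0.816], [0.847, 0.008, -0.532]]
contact_force: [-5.2, -7.6, 14.6]
finger_gap: 0.0425
grasp_force: 58.6
```

Call:
{"op": "step_arm", "data": {"deltas": "1 0 0 0 0 0 0;1 0 0 0 0 0 0;1 0 0 0 0 0 0;1 0 0 0 0 0 0"}}

```text
time: 11.37
ee_pos: [0.4492, -0.0568, 0.0384]
orientation: [[0.133, 0.965, 0.225], [0.515, -0.261, 0.816], [0.847, 0.008, -0.532]]
contact_force: [-3.7, -6.2, 10.7]
finger_gap: 0.0421
grasp_force: 59.0
```

```bash
python3 - <<'E'
from h import *; from kin import chk
s=arm.observe(); p=np.array(s['ee_pos']); print(p,s['finger_gap'],s['grasp_force'])
a=go(p+[0,0,.10],75,58); b=go([.52,-.02,.15],45,58,*a); q=chk([.52,-.02,.15],45,58); c=go([.637,-.0053,.15],15,58,*b); q=chk([.637,-.0053,.15],15,58,q);q=chk([.637,-.0053,.046],15,58,q)
E
```

```text
[ 0.44922066 -0.05682949  0.03838794] 0.04208469572080501 59.01227239519358
[ 8.47  0.08 -5.32] [0.4 0.1 0.3] rows 2.4
[3.84 5.88 3.96] [-25.4   0.   15.9] rows 4.2
ik [-0.8   0.3  -0.79  0.5   1.01  1.54] err 0.0
[4.93 7.23 7.9 ] [-25.4  -0.   15.9] rows 4.2
ik [-0.33  0.17 -0.97 -0.5   0.49  2.8 ] err 0.0
ik [-0.33  0.48 -1.04 -0.87  0.49  2.8 ] err 0.0
```

Call:
{"op": "step_arm", "data": {"deltas": "1 3 0 -2 0 0 0;1 5.5 0 -3.5 0 0 0;1 8.5 0 -5.3 0 0 0;1 8.5 0 -5.3 0 0 0;1 8.5 0 -5.3 0 0 0;1 8.5 0 -5.3 0 0 0"}}

```text
time: 11.87
ee_pos: [0.4482, -0.0558, 0.1375]
orientation: [[0.133, 0.966, 0.224], [0.516, -0.26, 0.816], [0.846, 0.007, -0.532]]
contact_force: [-0.1, 0.0, -1.7]
finger_gap: 0.0419
grasp_force: 61.7
```

```bash
python3 - <<'E'
from h import *; from kin import chk
b=go([.53,-.02,.15],48,58); q=chk([.53,-.02,.15],48,58); P=[.636,-.0062,.12]; c=go(P,24,58,*b); q=chk(P,24,58,q);P[2]=.046;q=chk(P,24,58,q)
E
```

```text
[3.99 6.97 4.09] [-22.6   0.1  14.6] rows 3.8
ik [-0.78  0.34 -0.73  0.58  1.01  1.48] err 0.0
[1.76 6.95 8.47] [-20.4   0.   12.7] rows 3.4
ik [-0.46  0.31 -0.91 -0.44  0.71  2.57] err 0.0
ik [-0.46  0.51 -0.95 -0.68  0.71  2.57] err 0.0
```

Call:
{"op": "step_arm", "data": {"deltas": "1 2 3.5 2 -11.3 0 7.3;1 2 3.5 2 -11.3 0 7.3;1 4 7 4.1 -22.6 0.1 14.6;1 4 7 4.1 -22.6 0.1 14.6;1 4 7 4.1 -22.6 0.1 14.6;1 4 7 4.1 -22.6 0.1 14.6;1 4 7 4.1 -22.6 0.1 14.6;1 4 7 4.1 -22.6 0.1 14.6"}}

```text
time: 12.53
ee_pos: [0.5289, -0.0186, 0.1494]
orientation: [[0.356, 0.742, 0.568], [0.392, -0.67, 0.631], [0.848, -0.002, -0.529]]
contact_force: [-0.6, 1.0, -2.3]
finger_gap: 0.042
grasp_force: 61.7
```

```bash
python3 - <<'E'
from h import *
go([.636,-.0062,.12],24,58)
E
```

```text
[1.8  7.13 8.41] [-20.4  -0.   12.6] rows 3.3
```

Call:
{"op": "step_arm", "data": {"deltas": "1 0.9 3.5 4.2 -10.2 0 6.3;1 0.9 3.5 4.2 -10.2 0 6.3;1 1.8 7.1 8.4 -20.4 0 12.6;1 1.8 7.1 8.4 -20.4 0 12.6;1 1.8 7.1 8.4 -20.4 0 12.6;1 1.8 7.1 8.4 -20.4 0 12.6;1 1.8 7.1 8.4 -20.4 0 12.6;1 1.8 7.1 8.4 -20.4 0 12.6"}}

```text
time: 13.2
ee_pos: [0.6361, -0.0063, 0.1188]
orientation: [[0.485, 0.412, 0.772], [0.22, -0.911, 0.348], [0.846, 0.001, -0.533]]
contact_force: [0.5, -0.3, -1.2]
finger_gap: 0.0415
grasp_force: 61.7
```

```bash
python3 - <<'E'
from h import *
s,im=shot('wrist','w5.png'); print(s['ee_pos'],s['joints'])
for p in [(.6373,-.006,.008),(.6537,.077,.008),(.6705,.153,.076)]: print(p,np.round(proj(s,im,p)))
go([.636,-.0062,.047],24,58)
E
```

```text
[ 0.63613697 -0.00633222  0.11881831] [-0.26520704  0.24697957 -0.9849692  -0.54810145  0.56798176  2.72710117]
(0.6373, -0.006, 0.008) [278. 371.]
(0.6537, 0.077, 0.008) [185. 301.]
(0.6705, 0.153, 0.076) [ 87. 192.]
[-6.15 -0.11  3.84] [-0.2  0.1  0.2] rows 1.7
```

View pics/w5.png

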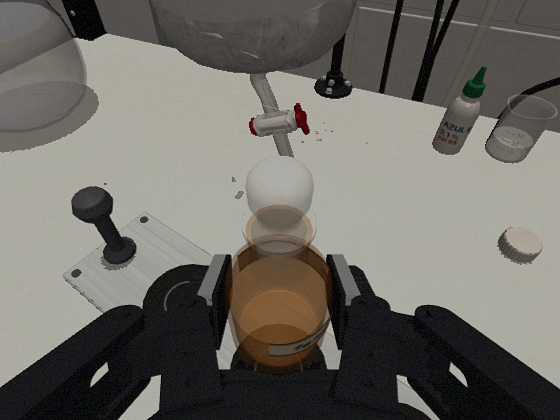

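The wrist picture shows the round bottle upright in the fingers (stopper at (280,185)), with the pads where predicted. I lower it onto the second pad.

Call:
{"op": "step_arm", "data": {"deltas": "1 -3 -0.1 1.9 0 0 0;1 -4.5 -0.1 2.8 0 0 0;1 -5.5 -0.1 3.4 0 0 0;1 -6.1 -0.1 3.8 0 0 0;1 -6.1 -0.1 3.8 0 0 0;1 -6.1 -0.1 3.8 0 0 0;1 -6.1 -0.1 3.8 0 0 0"}}

```text
time: 13.83
ee_pos: [0.6372, -0.0072, 0.0498]
orientation: [[0.482, 0.408, 0.776], [0.218, -0.913, 0.345], [0.849, 0.003, -0.529]]
contact_force: [0.6, 0.4, -1.5]
finger_gap: 0.0425
grasp_force: 61.7
```

Call:
{"op": "step_arm", "data": {"deltas": "0.3 0 0 0 0 0 0;0.3 0 0 0 0 0 0;0.3 0 0 0 0 0 0;0.3 0 0 0 0 0 0;0.3 0 0 0 0 0 0"}}

```text
time: 14.25
ee_pos: [0.637, -0.0064, 0.0497]
orientation: [[0.482, 0.408, 0.776], [0.217, -0.913, 0.345], [0.849, 0.002, -0.529]]
contact_force: [0.2, -0.5, 0.5]
finger_gap: 0.0597
grasp_force: 0.0
```

Call:
{"op": "step_arm", "data": {"deltas": "0.3 0 0 -2 0 0 0;0.3 0 0 -4 0 0 0;0.3 0 0 -7 0 0 0;0.3 0 0 -11 0 0 0;0 0 0 -14 0 0 0;0 0 0 -14 0 0 0;0 0 0 -14 0 0 0"}}

```text
time: 14.83
ee_pos: [0.5291, -0.0565, 0.1257]
orientation: [[0.481, 0.406, 0.777], [0.218, -0.914, 0.343], [0.849, 0.004, -0.528]]
contact_force: [-0.1, -0.3, -0.2]
finger_gap: 0.0852
grasp_force: 0.0
```

```bash
python3 - <<'E'
from h import *; from kin import chk
s,im=shot('side'); a=im['pixels'][130:360,180:390,::-1]; cv2.imwrite('pics/c3.png',cv2.resize(a,None,fx=2.6,fy=2.6,interpolation=cv2.INTER_CUBIC))
z=want(75,52)[:,2]; C=np.array([.449,.0925,.033])+.002*z
b=go([.48,-.08,.2],48,54); q=chk([.48,-.08,.2],48,54); p=C-.1*z+[0,0,.05];c=go(p,75,52,*b); q=chk(p,75,52,q);q=chk(C,75,52,q)
E
```

```text
[ 3.49  0.22 -8.64] [ 20.   -4.  -13.2] rows 3.4
ik [-0.93  0.23 -0.62  0.98  0.92  1.25] err 0.0
[ -2.31 -10.34   6.46] [ 21.6  -2.  -16.2] rows 3.8
ik [-0.73  0.37 -0.57  1.15  0.78  0.89] err 0.0
ik [-0.56  0.54 -0.72  0.68  0.85  1.11] err 0.0
```

View pics/c3.png

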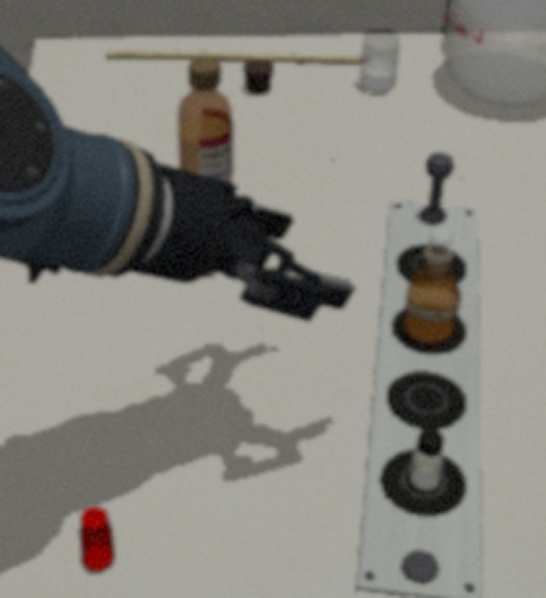

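The crop shows the round bottle upright on the second pad (433,310) and the vial undisturbed. Next, the dropper.

Call:
{"op": "step_arm", "data": {"deltas": "0 3.5 0.2 -8.6 20 -4 -13.2;0 3.5 0.2 -8.6 20 -4 -13.2;0 3.5 0.2 -8.6 20 -4 -13.2;0 3.5 0.2 -8.6 20 -4 -13.2;0 3.5 0.2 -8.6 20 -4 -13.2;0 3.5 0.2 -8.6 20 -4 -13.2;0 3.5 0.2 -8.6 20 -4 -13.2;0 3.5 0.2 -8.6 20 -4 -13.2"}}

```text
time: 15.55
ee_pos: [0.4803, -0.0788, 0.1981]
orientation: [[0.395, 0.744, 0.538], [0.436, -0.668, 0.603], [0.809, -0.004, -0.588]]
contact_force: [-0.3, 0.2, -0.3]
finger_gap: 0.0855
grasp_force: 0.0
```

```bash
python3 - <<'E'
from h import *; from kin import chk
z=want(75,52)[:,2]; C=np.array([.449,.0925,.033])+.002*z
p=C-.1*z+[0,0,.03];c=go(p,75,52)
E
```

```text
[ -3.85 -10.25   7.47] [ 21.3  -2.  -16.4] rows 3.8
```

Call:
{"op": "step_arm", "data": {"deltas": "0 -3.8 -10.2 7.5 21.3 -2 -16.4;0 -3.8 -10.2 7.5 21.3 -2 -16.4;0 -3.8 -10.2 7.5 21.3 -2 -16.4;0 -3.8 -10.2 7.5 21.3 -2 -16.4;0 -3.8 -10.2 7.5 21.3 -2 -16.4;0 -3.8 -10.2 7.5 21.3 -2 -16.4;0 -3.8 -10.2 7.5 21.3 -2 -16.4"}}

```text
time: 16.13
ee_pos: [0.4307, 0.0175, 0.1235]
orientation: [[0.162, 0.964, 0.21], [0.595, -0.265, 0.759], [0.787, 0.002, -0.617]]
contact_force: [-0.4, 0.5, -0.4]
finger_gap: 0.0851
grasp_force: 0.0
```

```bash
python3 - <<'E'
from h import *; from kin import chk
s,im=shot('wrist','w6.png'); print(s['ee_pos'])
for p in [(.449,.0925,0),(.449,.0925,.095),(.456,.215,0),(.456,.215,.138)]: print(p,np.round(proj(s,im,p)))
z=want(75,52)[:,2]; C=np.array([.449,.0925,.033])+.002*z
go(C-.1*z,75,52); go(C,75,52)
E
```

```text
[0.43066936 0.01752989 0.12349932]
(0.449, 0.0925, 0) [276. 259.]
(0.449, 0.0925, 0.095) [275. 187.]
(0.456, 0.215, 0) [251. 155.]
(0.456, 0.215, 0.138) [239.  16.]
[-2.4  -0.17  1.9 ] [ 0.4  0.1 -0.1] rows 0.7
[-2.38 -0.24 11.9 ] [ 0.4  0.1 -0.1] rows 2.9
```

View pics/w6.png

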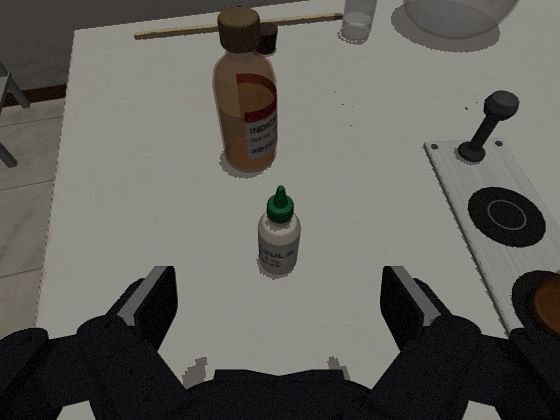

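The wrist picture shows the dropper's axis at column 279, about 3 mm right of the prediction (276). I correct by that and go in.

Call:
{"op": "step_arm", "data": {"deltas": "0 -2.4 0 1.9 0.4 0 0;0 -2.4 0 1.9 0.4 0 0;0 -2.4 0 4 0.4 0 0;0 -2.4 0 6.5 0.4 0 0;0 -2.4 0 9 0.4 0 0;0 -2.4 0 11 0.4 0 0;0 -2.4 0 11.9 0.4 0 0;0 -2.4 0 11.9 0.4 0 0"}}

```text
time: 16.85
ee_pos: [0.4505, 0.0948, 0.032]
orientation: [[0.161, 0.966, 0.201], [0.595, -0.258, 0.761], [0.788, -0.003, -0.616]]
contact_force: [-0.8, -0.4, -0.0]
finger_gap: 0.0854
grasp_force: 0.0
```

Call:
{"op": "step_arm", "data": {"deltas": "0 0 0 0 0 0 0;1 0 0 0 0 0 0;1 0 0 0 0 0 0;1 0 0 0 0 0 0;1 0 0 0 0 0 0;1 0 0 0 0 0 0;1 0 0 0 0 0 0;1 0 0 0 0 0 0"}}

```text
time: 17.52
ee_pos: [0.4513, 0.0935, 0.032]
orientation: [[0.16, 0.966, 0.202], [0.595, -0.258, 0.761], [0.788, -0.002, -0.616]]
contact_force: [-2.3, -4.6, 6.0]
finger_gap: 0.0289
grasp_force: 58.9
```

```bash
python3 - <<'E'
from h import *; from kin import chk
s=arm.observe(); p=np.array(s['ee_pos']); print(p,s['finger_gap'],s['grasp_force'])
a=go(p+[0,0,.12],75,52)
b=go([.52,-.02,.20],45,52,*a); q=chk([.52,-.02,.2],45,52); P=[.62,-.089,.16]; c=go(P,10,52,*b); q=chk(P,10,52,q)
E
```

```text
[0.45131108 0.09354961 0.03200156] 0.02889150600858655 58.91128816874698
[ 9.45 -0.02 -7.4 ] [-0.1  0.  -0.1] rows 2.9
[ -1.88   9.57 -10.2 ] [-23.6   0.   18.5] rows 4.2
ik [-0.73  0.14 -0.69  0.67  0.91  1.66] err 0.0
[-1.8  11.95  4.19] [-27.6   0.   21.5] rows 4.9
ik [-0.47  0.11 -0.88 -0.21  0.49  2.71] err 0.0
```

Call:
{"op": "step_arm", "data": {"deltas": "1 3 0 -2.3 0 0 0;1 6 0 -4.7 0 0 0;1 9.5 0 -7.4 0 0 0;1 9.5 0 -7.4 0 0 0;1 9.5 0 -7.4 0 0 0;1 9.5 0 -7.4 0 0 0"}}

```text
time: 18.02
ee_pos: [0.4513, 0.094, 0.1519]
orientation: [[0.16, 0.966, 0.202], [0.596, -0.258, 0.761], [0.787, -0.002, -0.617]]
contact_force: [0.5, 0.5, 0.2]
finger_gap: 0.0289
grasp_force: 59.7
```

```bash
python3 - <<'E'
from h import *
print(arm.observe()['finger_gap']); b=go([.52,-.03,.20],45,52)
E
```

```text
0.0289009874326917
[ -2.5    9.83 -11.01] [-23.7   0.1  18.4] rows 4.2
```

Call:
{"op": "step_arm", "data": {"deltas": "1 -1.2 4.9 -5.5 -11.8 0 9.2;1 -1.2 4.9 -5.5 -11.8 0 9.2;1 -1.2 4.9 -5.5 -11.8 0 9.2;1 -2.5 9.8 -11 -23.7 0.1 18.4;1 -2.5 9.8 -11 -23.7 0.1 18.4;1 -2.5 9.8 -11 -23.7 0.1 18.4;1 -2.5 9.8 -11 -23.7 0.1 18.4;1 -2.5 9.8 -11 -23.7 0.1 18.4"}}

```text
time: 18.68
ee_pos: [0.5188, -0.0289, 0.1986]
orientation: [[0.436, 0.709, 0.554], [0.436, -0.705, 0.56], [0.787, -0.003, -0.616]]
contact_force: [0.1, -0.6, -0.7]
finger_gap: 0.0287
grasp_force: 59.7
```

```bash
python3 - <<'E'
from h import *
b=go([.62,-.089,.15],10,52)
E
```

```text
[-2.03 11.43  5.24] [-27.8   0.1  21.6] rows 4.9
```

Call:
{"op": "step_arm", "data": {"deltas": "1 -1 5.7 2.6 -13.9 0 10.8;1 -1 5.7 2.6 -13.9 0 10.8;1 -1 5.7 2.6 -13.9 0 10.8;1 -2 11.4 5.2 -27.8 0.1 21.6;1 -2 11.4 5.2 -27.8 0.1 21.6;1 -2 11.4 5.2 -27.8 0.1 21.6;1 -2 11.4 5.2 -27.8 0.1 21.6;1 -2 11.4 5.2 -27.8 0.1 21.6"}}

```text
time: 19.35
ee_pos: [0.6197, -0.0879, 0.1501]
orientation: [[0.607, 0.178, 0.774], [0.11, -0.984, 0.14], [0.787, 0.0, -0.617]]
contact_force: [-0.8, 0.3, -0.5]
finger_gap: 0.0292
grasp_force: 59.7
```

```bash
python3 - <<'E'
from h import *
s,im=shot('wrist','w7.png'); print(s['ee_pos'],s['joints'],s['finger_gap'])
for p in [(.6205,-.089,.008),(.604,-.172,.054),(.6373,-.006,.114)]: print(p,np.round(proj(s,im,p)))
go([.6205,-.089,.0395],10,52)
E
```

```text
[ 0.61970873 -0.08786798  0.15008976] [-0.32187217  0.08845785 -0.93111404 -0.29001219  0.38696342  2.81600061] 0.029208806585873194
(0.6205, -0.089, 0.008) [280. 364.]
(0.604, -0.172, 0.054) [415. 404.]
(0.6373, -0.006, 0.114) [136. 260.]
[-8.76  0.03  6.89] [-0.1  0.   0.1] rows 2.7
```

View pics/w7.png

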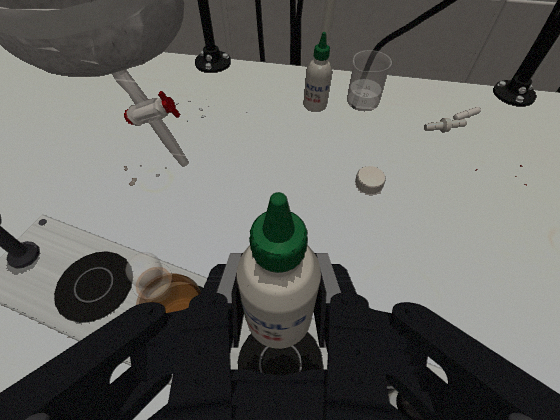

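The wrist picture shows the dropper upright in the fingers over the third pad (ring at (281,362)), with the round bottle to the left clear. I lower it.

Call:
{"op": "step_arm", "data": {"deltas": "1 -4.5 0 3.6 0 0 0;1 -7 0 5.6 0 0 0;1 -8 0 6.4 0 0 0;1 -8.6 0 7 0 0 0;1 -8.6 0 7 0 0 0;1 -8.6 0 7 0 0 0;1 -8.6 0 7 0 0 0"}}

```text
time: 19.98
ee_pos: [0.6233, -0.0901, 0.0411]
orientation: [[0.605, 0.173, 0.777], [0.107, -0.985, 0.136], [0.789, 0.001, -0.615]]
contact_force: [-0.4, -0.6, -0.4]
finger_gap: 0.0288
grasp_force: 60.1
```

```bash
python3 - <<'E'
from h import *
s=arm.observe(); print(s['ee_pos'],s['contact_force']);go([.6215,-.089,.040],10,52)
E
```

```text
[ 0.62325285 -0.09007638  0.04107767] [-0.35993975 -0.63198284 -0.38847671]
[-0.18 -0.14 -0.06] [ 0.1 -0.1  0. ] rows 0.1
```

Call:
{"op": "step_arm", "data": {"deltas": "1 -0.2 -0.1 0 0 0 0;1 -0.2 -0.1 0 0 0 0;1 -0.2 -0.1 0 0 0 0;0.4 -0.2 -0.1 0 0 0 0;0.4 -0.2 -0.1 0 0 0 0;0.4 -0.2 -0.1 0 0 0 0;0.4 -0.2 -0.1 0 0 0 0;0.4 -0.2 -0.1 0 0 0 0"}}

```text
time: 20.65
ee_pos: [0.6218, -0.0889, 0.0399]
orientation: [[0.605, 0.171, 0.778], [0.106, -0.985, 0.135], [0.789, 0.001, -0.614]]
contact_force: [-0.0, -0.8, -0.2]
finger_gap: 0.0514
grasp_force: 0.0
```

Call:
{"op": "step_arm", "data": {"deltas": "0.4 0 0 -2 0 0 0;0.4 0 0 -4 0 0 0;0.4 0 0 -7 0 0 0;0.4 0 0 -11 0 0 0;0 0 0 -14 0 0 0;0 0 0 -14 0 0 0;0 0 0 -14 0 0 0;0 0 0 -14 0 0 0"}}

```text
time: 21.32
ee_pos: [0.5149, -0.1093, 0.1275]
orientation: [[0.606, 0.172, 0.777], [0.106, -0.985, 0.135], [0.788, 0.001, -0.615]]
contact_force: [-0.4, -0.0, 0.0]
finger_gap: 0.0854
grasp_force: 0.0
```

```bash
python3 - <<'E'
from h import *; from kin import chk
s,im=shot('side'); print(s['finger_gap'])
z=want(75,54)[:,2]; C=np.array([.456,.215,.078])+.002*z
b=go([.45,.0,.2],50,54); q=chk([.45,.0,.2],50,54); p=C-.1*z+[0,0,.02];c=go(p,75,54,*b); q=chk(p,75,54,q);q=chk(C,75,54,q)
E
```

```text
0.08537919774393755
[  3.02 -11.85  -8.06] [ 32.    2.  -24.2] rows 5.6
ik [-0.85  0.1  -0.79  0.89  0.93  1.31] err 0.0
[  2.09 -10.01  10.43] [ 20.2   0.  -14.7] rows 3.5
ik [-0.51  0.26 -0.73  0.9   0.9   1.17] err 0.0
ik [-0.3   0.41 -0.82  0.4   0.94  1.5 ] err 0.0
```

Call:
{"op": "step_arm", "data": {"deltas": "0 3 -11.9 -8.1 32 2 -24.2;0 3 -11.9 -8.1 32 2 -24.2;0 3 -11.9 -8.1 32 2 -24.2;0 3 -11.9 -8.1 32 2 -24.2;0 3 -11.9 -8.1 32 2 -24.2;0 3 -11.9 -8.1 32 2 -24.2;0 3 -11.9 -8.1 32 2 -24.2;0 3 -11.9 -8.1 32 2 -24.2"}}

```text
time: 22.03
ee_pos: [0.4506, -0.0003, 0.1991]
orientation: [[0.377, 0.769, 0.517], [0.45, -0.64, 0.623], [0.809, -0.002, -0.587]]
contact_force: [-0.1, 0.3, 0.4]
finger_gap: 0.0854
grasp_force: 0.0
```

```bash
python3 - <<'E'
from h import *
z=want(75,54)[:,2]; C=np.array([.456,.215,.078])+.002*z
go(C-.1*z+[0,0,.02],75,54)
E
```

```text
[  2.16 -10.02  10.42] [ 20.   -0.  -14.7] rows 3.5
```

Call:
{"op": "step_arm", "data": {"deltas": "0 2.2 -10 10.4 20 0 -14.7;0 2.2 -10 10.4 20 0 -14.7;0 2.2 -10 10.4 20 0 -14.7;0 2.2 -10 10.4 20 0 -14.7;0 2.2 -10 10.4 20 0 -14.7;0 2.2 -10 10.4 20 0 -14.7;0 2.2 -10 10.4 20 0 -14.7"}}

```text
time: 22.62
ee_pos: [0.4346, 0.139, 0.1565]
orientation: [[0.153, 0.965, 0.213], [0.568, -0.262, 0.78], [0.808, 0.002, -0.589]]
contact_force: [-0.1, -0.2, -0.4]
finger_gap: 0.0854
grasp_force: 0.0
```

```bash
python3 - <<'E'
from h import *
s,im=shot('wrist','w8.png'); print(s['ee_pos'],s['joints'])
for p in [(.456,.215,0),(.456,.215,.095),(.456,.215,.138)]: print(p,np.round(proj(s,im,p)))
z=want(75,54)[:,2]; C=np.array([.456,.215,.078])+.002*z
go(C-.1*z,75,54); go(C,75,54)
_,sd=shot('side'); a=sd['pixels'][200:360,300:400,::-1]; a=cv2.resize(a,(262,420),interpolation=cv2.INTER_CUBIC)
w=im['pixels'][:,20:540,::-1]; cv2.imwrite('pics/c4.png',np.hstack([w,a]))
E
```

```text
[0.43462912 0.13902894 0.15653822] [-0.24773168  0.14551925 -0.70738027  0.69169473  0.94125685  1.60097191]
(0.456, 0.215, 0) [279. 281.]
(0.456, 0.215, 0.095) [279. 220.]
(0.456, 0.215, 0.138) [279. 178.]
[-1.73  0.07  1.25] [ 0.3  0.  -0. ] rows 0.5
[-1.72  0.02 11.25] [ 0.3  0.  -0. ] rows 2.7
```

View pics/c4.png

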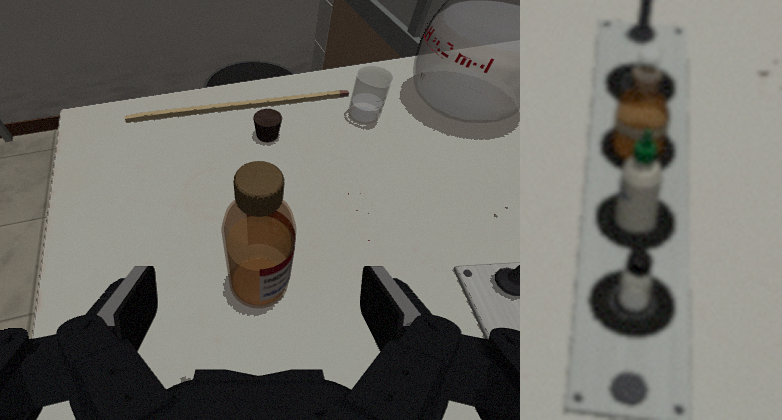

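The left part shows the tall bottle's axis at column 279 and cap top at row 178, as predicted. The right part shows the dropper upright on the third pad. I go in.

Call:
{"op": "step_arm", "data": {"deltas": "0 -1.7 0 1.3 0.3 0 0;0 -1.7 0 1.3 0.3 0 0;0 -1.7 0 3.5 0.3 0 0;0 -1.7 0 6 0.3 0 0;0 -1.7 0 8.5 0.3 0 0;0 -1.7 0 10.5 0.3 0 0;0 -1.7 0 11.2 0.3 0 0;0 -1.7 0 11.2 0.3 0 0"}}

```text
time: 23.38
ee_pos: [0.4557, 0.2172, 0.0774]
orientation: [[0.152, 0.966, 0.207], [0.568, -0.257, 0.782], [0.809, -0.001, -0.588]]
contact_force: [-0.2, -0.0, 0.1]
finger_gap: 0.0851
grasp_force: 0.0
```

Call:
{"op": "step_arm", "data": {"deltas": "0 0 0 0 0 0 0;1 0 0 0 0 0 0;1 0 0 0 0 0 0;1 0 0 0 0 0 0;1 0 0 0 0 0 0;1 0 0 0 0 0 0;1 0 0 0 0 0 0"}}

```text
time: 23.97
ee_pos: [0.4569, 0.2164, 0.0786]
orientation: [[0.15, 0.966, 0.209], [0.568, -0.258, 0.782], [0.809, 0.002, -0.587]]
contact_force: [-1.7, -3.7, 7.4]
finger_gap: 0.0506
grasp_force: 61.1
```

```bash
python3 - <<'E'
from h import *; from kin import chk
s=arm.observe(); p=np.array(s['ee_pos']); print(p,s['finger_gap'],s['grasp_force'])
a=go(p+[0,0,.08],75,54)
b=go([.53,.12,.17],48,54,*a); q=chk([.53,.12,.17],48,54); P=[.653,.077,.16]; c=go(P,20,54,*b); q=chk(P,20,54,q)
E
```

```text
[0.45686787 0.21639268 0.07856171] 0.050621348889690575 61.12988956156187
[ 6.48  0.01 -4.7 ] [-0.  -0.   0.1] rows 1.9
[-3.43  9.56 -6.67] [-21.8  -0.   15.9] rows 3.8
ik [-0.42  0.12 -0.87  0.18  0.88  2.07] err 0.0
[ 2.15 12.02  4.66] [-22.7   0.   16.5] rows 3.9
ik [-0.12  0.14 -0.87 -0.33  0.37  2.85] err 0.0
```

Call:
{"op": "step_arm", "data": {"deltas": "1 2 0 -1.5 0 0 0;1 4.5 0 -3.2 0 0 0;1 6.5 0 -4.7 0 0 0;1 6.5 0 -4.7 0 0 0;1 6.5 0 -4.7 0 0 0;1 6.5 0 -4.7 0 0 0"}}

```text
time: 24.47
ee_pos: [0.456, 0.2166, 0.1572]
orientation: [[0.152, 0.966, 0.208], [0.569, -0.258, 0.781], [0.808, 0.0, -0.589]]
contact_force: [0.1, -0.8, -3.3]
finger_gap: 0.0503
grasp_force: 64.4
```

```bash
python3 - <<'E'
from h import *
b=go([.53,.12,.17],48,54)
E
```

```text
[-3.34  9.64 -6.76] [-21.9   0.1  15.9] rows 3.8
```

Call:
{"op": "step_arm", "data": {"deltas": "1 -1.7 4.8 -3.4 -11 0 8;1 -1.7 4.8 -3.4 -11 0 8;1 -1.7 4.8 -3.4 -11 0 8;1 -3.3 9.6 -6.8 -21.9 0.1 15.9;1 -3.3 9.6 -6.8 -21.9 0.1 15.9;1 -3.3 9.6 -6.8 -21.9 0.1 15.9;1 -3.3 9.6 -6.8 -21.9 0.1 15.9;1 -3.3 9.6 -6.8 -21.9 0.1 15.9"}}

```text
time: 25.13
ee_pos: [0.5287, 0.1212, 0.17]
orientation: [[0.392, 0.746, 0.538], [0.438, -0.665, 0.604], [0.809, -0.001, -0.588]]
contact_force: [0.2, -0.4, -2.7]
finger_gap: 0.0506
grasp_force: 64.8
```

```bash
python3 - <<'E'
from h import *
b=go([.653,.077,.16],20,54)
E
```

```text
[ 2.12 12.22  4.6 ] [-22.9   0.   16.6] rows 3.9
```

Call:
{"op": "step_arm", "data": {"deltas": "1 1.1 6.1 2.3 -11.5 0 8.3;1 1.1 6.1 2.3 -11.5 0 8.3;1 1.1 6.1 2.3 -11.5 0 8.3;1 2.1 12.2 4.6 -22.9 0 16.6;1 2.1 12.2 4.6 -22.9 0 16.6;1 2.1 12.2 4.6 -22.9 0 16.6;1 2.1 12.2 4.6 -22.9 0 16.6;1 2.1 12.2 4.6 -22.9 0 16.6"}}

```text
time: 25.8
ee_pos: [0.6526, 0.0768, 0.1598]
orientation: [[0.553, 0.343, 0.759], [0.202, -0.939, 0.277], [0.808, -0.0, -0.589]]
contact_force: [0.2, 0.3, -3.0]
finger_gap: 0.0503
grasp_force: 64.8
```

```bash
python3 - <<'E'
from h import *
s,im=shot('wrist','w9.png'); print(s['ee_pos'],s['joints'],s['finger_gap'])
for p in [(.6537,.077,.008),(.6705,.153,.076),(.6373,-.006,.114)]: print(p,np.round(proj(s,im,p)))
go([.654,.077,.0865],20,54)
E
```

```text
[0.65255011 0.07678518 0.15980652] [-0.01413778  0.1202756  -0.91576532 -0.37349663  0.2921587   2.9208157 ] 0.050296299770189436
(0.6537, 0.077, 0.008) [278. 373.]
(0.6705, 0.153, 0.076) [181. 283.]
(0.6373, -0.006, 0.114) [444. 426.]
[-5.88 -0.02  4.46] [ 0.  0. -0.] rows 1.8
```

View pics/w9.png

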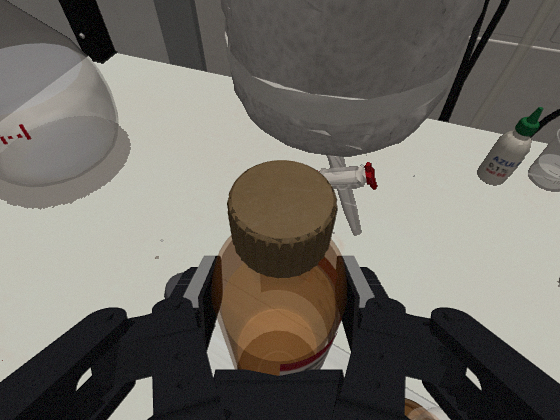

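The wrist picture shows the tall bottle upright and centred in the fingers over the pad by the post. I lower it.

Call:
{"op": "step_arm", "data": {"deltas": "1 -2.5 0 1.9 0 0 0;1 -4.5 0 3.4 0 0 0;1 -5.3 0 4.1 0 0 0;1 -5.8 0 4.5 0 0 0;1 -5.8 0 4.5 0 0 0;1 -5.8 0 4.5 0 0 0;1 -5.8 0 4.5 0 0 0"}}

```text
time: 26.43
ee_pos: [0.6561, 0.0764, 0.0884]
orientation: [[0.552, 0.339, 0.762], [0.199, -0.941, 0.274], [0.81, 0.0, -0.586]]
contact_force: [-0.1, -0.2, -2.2]
finger_gap: 0.051
grasp_force: 64.8
```

```bash
python3 - <<'E'
from h import *
s=arm.observe(); print(s['ee_pos'],s['contact_force']); go([.6545,.077,.0865],20,54)
E
```

```text
[0.65607471 0.07639155 0.0884179 ] [-0.10098668 -0.15450801 -2.24429775]
[-0.23 -0.11  0.01] [ 0.2 -0.1 -0.1] rows 0.1
```

Call:
{"op": "step_arm", "data": {"deltas": "1 -0.2 -0.1 0 0 0 0;1 -0.2 -0.1 0 0 0 0;1 -0.2 -0.1 0 0 0 0;0.2 -0.2 -0.1 0 0 0 0;0.2 -0.2 -0.1 0 0 0 0;0.2 -0.2 -0.1 0 0 0 0;0.2 -0.2 -0.1 0 0 0 0;0.2 -0.2 -0.1 0 0 0 0"}}

```text
time: 27.1
ee_pos: [0.6548, 0.0771, 0.0865]
orientation: [[0.552, 0.338, 0.762], [0.198, -0.941, 0.274], [0.81, 0.0, -0.586]]
contact_force: [-0.4, 0.3, 0.8]
finger_gap: 0.0684
grasp_force: 0.0
```

Call:
{"op": "step_arm", "data": {"deltas": "0.2 0 0 -2 0 0 0;0.2 0 0 -4 0 0 0;0.2 0 0 -7 0 0 0;0.2 0 0 -11 0 0 0;0.2 0 0 -15 0 0 0;0.2 0 0 -17 0 0 0;0.2 0 0 -17 0 0 0;0.2 0 0 -17 0 0 0"}}

```text
time: 27.77
ee_pos: [0.5253, 0.0299, 0.1883]
orientation: [[0.549, 0.337, 0.765], [0.198, -0.942, 0.273], [0.812, 0.002, -0.583]]
contact_force: [-0.1, 0.5, -0.7]
finger_gap: 0.0681
grasp_force: 0.0
```

```bash
python3 - <<'E'
from h import *
s,im=shot('side'); a=cv2.resize(im['pixels'][170:360,290:410,::-1],None,fx=2.9,fy=2.9,interpolation=cv2.INTER_CUBIC)
s,im=shot('scene'); b=cv2.resize(im['pixels'][130:270,170:330,::-1],None,fx=2.7,fy=2.7,interpolation=cv2.INTER_CUBIC)
h=551; f=lambda x:cv2.copyMakeBorder(x,0,h-x.shape[0],0,0,cv2.BORDER_CONSTANT)
cv2.imwrite('pics/c5.png',np.hstack([f(a),f(b)])); print(s['ee_pos'],s['joints'])
E
```

```text
[0.525559   0.03016336 0.18709789] [-0.17103605 -0.20880674 -1.11405604 -0.21381267  0.41054931  2.82097882]
```

View pics/c5.png

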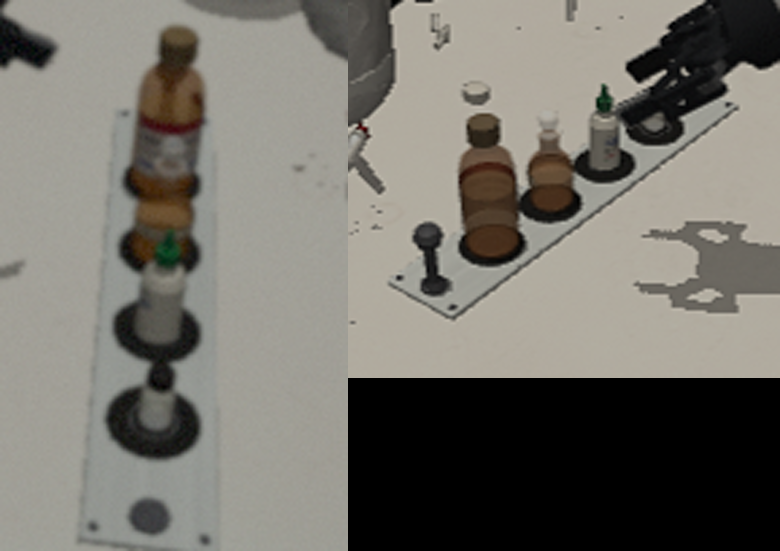

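Both views show all four upright and centred on their pads, tallest next to the post and the vial at the far end, with the gripper clear. I hand in.

```bash
python3 -c "
from cell import arm
print(arm.hand_in())"
```

```text
the job is handed in; nothing more can be done
None
```

All four containers stand upright and released on their pads in order of height (tall bottle by the post, then round bottle, dropper and vial at the far end), and the job is handed in; no verdict was returned.

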